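# Show the carver which grinding point goes to which hole

### The arm

A 6-joint arm with a two-finger parallel gripper is mounted at the origin on the work surface. World frame = base frame: x ahead of the robot, y to its left, z up, the work surface at z = 0. Lengths are in m, angles in rad, forces in N, time in s.
With the tool pointing down it reaches from about 0.35 to 0.975 m from the base axis. Payload 4.9 kg.
Tool frame: the origin (TCP) lies between the finger pads, 19 mm behind the fingertips; this is the grasp point; z points along the fingers, y is the line along which they close (so a half turn about z gives the same grasp; the last joint's range is limited). The gripper opens to 85 mm and grips with 20 to 120 N. Pads are 22 mm wide; open, the fingers measure 114 mm over their backs; the gripper's body (76 mm by 85 mm) begins 54 mm behind the grasp point. The pads swing forward as they close: fully open they stand 13 mm farther back than shut.
Start: joints at [1.014, 0.053, 1.613, -0, 1.476, -0.119], TCP at [0.265, 0.566, 0.25] pointing down, gripper open.
Joint ranges: [-3.01, 3.01], [-1.01, 2.22], [0.06, 2.58], [-1.02, 4.17], [0.09, 2.62], [-3.14, 3.14]. Speed limits (rad/s): [2.57, 2.57, 3.14, 3.14, 3.14, 3.14].

### API

Orientations are given as a rotation vector (axis times angle).
In Python, from station import ctrl gives the robot as it stands. The module is installed in compiled form; this text tells all that it offers.
- The arm moves only by the tool drive_tool, never from a script. Its argument "steps" is a list of rows, each an object with "translation": the shift along the tool's x, y, z normalised to -1 to 1, where 1 is 4 cm, a list of three; "angular": the turn, a rotation vector about the tool's x, y, z normalised to -1 to 1, where 1 is 8 degrees, a list of three; "gripper": the opening, from 0 (shut) to 1 (fully open). In form: [{"translation": [dx, dy, dz], "angular": [wx, wy, wz], "gripper": gripper}, ...]. A call has 1 to 8 rows; each row shifts and turns the commanded pose from where the row before left it, along the tool's axes as they then stand; what a row does not reach is not made up. A row lasts 1/8 s, in which the tool goes at most 62.5 mm and 10.7 degrees, less where a joint would pass 70% of its speed; a pose out of reach is approached as far as the arm can. A call with a number of a shift or a turn outside -1 to 1 is refused whole. A call with a gripper value outside its range is refused whole. The fingers move at their own pace and stop on an object; "force" is the grip in N (left out, the last holds). Time passes only in rows, so rows that do not move let the fingers close. It gives the time, the measured TCP pose, the force, the opening and the grip force at its end, in the units of the state.
- ctrl.get_obs(): the state, without advancing time (a new reading comes with each control period).
- ctrl.get_image(name): name is "scene" or "top" or "wrist"; returns a dict with "color" (420x560x3 uint8, red, green, blue), "depth" (420x560 float32, m along the optical axis (not along the pixel's ray), 0 where there is no reading), "fx", "fy", "cx", "cy" (pixels), "R" (3x3) and "t" (3): a world point X has camera coordinates R X + t. Camera axes: x right, y down, z forward; pixel columns grow to the right and rows downward; lengths in m; the calibration is good to about 2 mm. A picture is of the moment at which its call begins.
- ctrl.finish_job(): hands the job in; it is judged then, once.
The state is a dict: "t": time; "q": joint angles; "dq": joint speeds; "effort": joint torques, N m; "tool_pos": TCP position; "tool_rot": TCP orientation; "contact_force": force on the tool from outside, world axes, zero at the start; "wrist_torque": the same for the moment, N m; "opening": finger opening in m; "grip_force": force on a finger pad.
Only numpy, scipy, OpenCV 4.12 (cv2) and the standard library are available. Lean on these libraries where they do the work, as an engineer would, in place of code of your own. Each camera call takes 0.05 s, during which the arm holds its last target. There are 200 camera calls.

### The job

Show the carver the next job on the jade: with the fingers pointing down, come down from well above until the fingertips hover about 3 cm over the larger ball-headed grinding point in the wooden stand and dwell there for two seconds; then rise by a hand's breadth, cross over to the jade slab and come down in the same way over its wider round hole, dwell two seconds, and finish still pointing there. Touch nothing at all, move and lift nothing, and do not bring the fingertips low over any other grinding point or any other feature of the slab.

Things in the scene. Friction and masses are not known exactly. Their poses are not given: they have to be found in the camera images.
- bigball_top (a point): Top of the LARGER of the two ball-headed grinding points: grey grit ball of 28 mm diameter on a 6 mm steel shank with a 16 mm collar. About 68 mm above the table, z up. Five loose grinding points stand upright in a row, 48 mm apart in any order, in the wooden stand (240 x 60 x 30 mm); each is lifted out easily and must not be touched.
- smallball_top (a point): Top of the smaller ball-headed grinding point (grey ball of 14 mm diameter), about 65 mm above the table, z up; in the same stand.
- cone_top (a point): Tip of the cone-headed grinding point (24 mm wide at the foot, 26 mm high), about 67 mm above the table, z up; in the same stand.
- barrel_top (a point): Middle of the top of the cylinder-headed grinding point (20 mm across, 24 mm high), about 66 mm above the table, z up; in the same stand.
- wheel_top (a point): Middle of the top of the disc-headed grinding point (disc 36 mm across, 6 mm thick), about 64 mm above the table, z up; in the same stand.
- widehole (a point): Centre of the mouth of the WIDER of the two round holes drilled in the top of the jade slab: 30 mm across, 18 mm deep, its mouth flush with the slab's flat top, 45 mm above the table, z up. The slab is a fixed, pale green stone, about 170 x 145 mm over its dark skin, lying at any yaw.
- smallhole (a point): Centre of the mouth of the small round hole (14 mm across) in the slab's top, 45 mm above the table, z up.
- squarehole (a point): Centre of the mouth of the square hole (28 x 28 mm) in the slab's top, 45 mm above the table, z up.
- boss (a point): Middle of the top of the round boss (28 mm across) that stands 12 mm proud of the slab's top, 57 mm above the table, z up.
- handpiece: Bystander: black and steel rotary handpiece, 160 mm long along its x, 24 mm thick, lying between stand and slab. Origin on its underside, 80 mm from the black end.
- jadering: Bystander: flat pale green ring, 60 mm across, 8 mm thick. Origin at the centre of its underside.
- cup: Bystander: white cup, 76 mm across, 85 mm high. Origin at the centre of its underside.
- figure: Bystander: small turned jade figure, 56 mm across, 92 mm high. Origin at the centre of its underside.
- pebble: Bystander: dark pebble, 55 x 42 x 30 mm. Origin at the centre of its underside.
Not all that is in view belongs to the job. Leave any turquoise look-alike of the part that bears bigball_top alone.

How it is judged:
On the way, in this order (a step that is already met when the one before it is completed fails the run):
1. the fingers point down just above the larger ball-headed grinding point for 1.5 s (horizontal distance between the grasp point and bigball_top below 0.015 m and z of the grasp point in the frame of bigball_top between 0.02 and 0.08 m and (angle between the grasp point's own z axis and vertical below 0.6 rad or angle between the grasp point's own z axis and vertical above 2.54 rad)), for 1.5 s.
2. the fingertips have risen well clear (TCP more than 85 mm above the ball's top) (z of the grasp point in the frame of bigball_top above 0.085 m).
3. the fingers point down just above the wider round hole of the slab for 1.5 s (horizontal distance between the grasp point and widehole below 0.015 m and z of the grasp point in the frame of widehole between 0.02 and 0.08 m and (angle between the grasp point's own z axis and vertical below 0.6 rad or angle between the grasp point's own z axis and vertical above 2.54 rad)), for 1.5 s.
At the end, for the whole second after the job is handed in: The TCP is still within 15 mm horizontally of the wider hole's centre and 20 to 80 mm above its mouth (the fingertips hang below the TCP), the fingers within 0.6 rad of straight down, and all grinding points and bystanders are within 15 mm of where they were (all of step 3 and distance of each of bigball_top, smallball_top, cone_top, barrel_top, wheel_top, handpiece, jadering, cup, figure, pebble from where it was at the start of the episode below 0.015 m); the robot touches nothing.
It fails at once if the robot touches something (more than 0.5 N) (contact force between any of the fingers, the arm and anything else above 0.5 N).
It fails at once if a grinding point or bystander is lifted, carried or moved by more than 15 mm (not (distance of each of bigball_top, smallball_top, cone_top, barrel_top, wheel_top, handpiece, jadering, cup, figure, pebble from where it was at the start of the episode below 0.015 m)).
It fails at once if the fingertips come low over another grinding point or another feature of the slab (TCP within 12 mm horizontally and less than 80 mm above it) ((horizontal distance between the grasp point and smallball_top below 0.012 m and z of the grasp point in the frame of smallball_top below 0.08 m) or (horizontal distance between the grasp point and cone_top below 0.012 m and z of the grasp point in the frame of cone_top below 0.08 m) or (horizontal distance between the grasp point and barrel_top below 0.012 m and z of the grasp point in the frame of barrel_top below 0.08 m) or (horizontal distance between the grasp point and wheel_top below 0.012 m and z of the grasp point in the frame of wheel_top below 0.08 m) or (horizontal distance between the grasp point and squarehole below 0.012 m and z of the grasp point in the frame of squarehole below 0.08 m) or (horizontal distance between the grasp point and smallhole below 0.012 m and z of the grasp point in the frame of smallhole below 0.08 m) or (horizontal distance between the grasp point and boss below 0.012 m and z of the grasp point in the frame of boss below 0.08 m)).
It also fails if it takes over 46 s, if anything falls off the work surface, if the arm or the gripper's body presses on something with over 40 N, if the wrist force passes 120 N, or if a joint passes its speed limit or range.

## Working session

There is one attempt and no reset: what is moved stays moved. The work goes in short steps, Python scripts to look and compute and a tool call to move; the robot and the scene stay as the last step left them, time stands still between calls to the robot, and variables do not carry over. Pictures are saved under pics/ and viewed, at most 10 in all, crops included, and the job is handed in when it is done.

Besides the shell and the picture viewer there is one more tool, called after "Call:" as a command line: name --argument value ..., lists and objects as JSON in quotes. drive_tool: Moves the arm, as the interface text tells. Its arguments: {"type":"object","properties":{"steps":{"type":"array"},"force":{"type":"number"}},"required":["steps"]}

```bash
mkdir -p pics; cat > h.py <<'E'
import numpy as np,cv2
from station import ctrl
def grab(n):
    im=ctrl.get_image(n); np.savez(f'{n}.npz',**im); cv2.imwrite(f'pics/{n}0.png',im['color'][:,:,::-1]); return im
def ray(im,u,v,z):
    R=np.array(im['R']);t=np.array(im['t']);c=-R.T@t
    d=R.T@np.array([(u-im['cx'])/im['fx'],(v-im['cy'])/im['fy'],1]); return c+d*(z-c[2])/d[2]
def pt(im,u,v):
    R=np.array(im['R']);t=np.array(im['t']);D=im['depth'][int(v),int(u)]
    return R.T@(D*np.array([(u-im['cx'])/im['fx'],(v-im['cy'])/im['fy'],1])-t)
E
python3 - <<'E'
from h import *
for n in('top','scene'):
    im=grab(n);print(n,-np.array(im['R']).T@im['t'])
print(ctrl.get_obs())
E
```

```text
top [ 0.42201467 -0.01826534  1.12350297]
scene [1.21111145 0.34459868 0.83106237]
{'t': 0.1, 'q': array([ 1.01396569e+00,  5.33416656e-02,  1.61416776e+00,  1.21722189e-05,
        1.47596950e+00, -1.18991096e-01]), 'dq': array([ 0.00205028, -0.00175749, -0.00191583,  0.0011237 ,  0.00074643,
        0.00072944]), 'effort': array([ 1.67786739e-04, -3.94903135e+01, -3.71363461e+01, -1.39965464e-04,
        3.94084389e-03, -2.18714229e-05]), 'tool_pos': array([0.26470229, 0.56559888, 0.24884778]), 'tool_rot': array([-6.82139557e-01, -3.06598789e+00,  2.78851830e-03]), 'contact_force': array([0.60379634, 0.24778394, 0.56337311]), 'wrist_torque': array([-0.00962073,  0.0039452 ,  0.02002971]), 'grip_force': 0.0, 'opening': 0.08520952866720527}
```

View pics/top0.png

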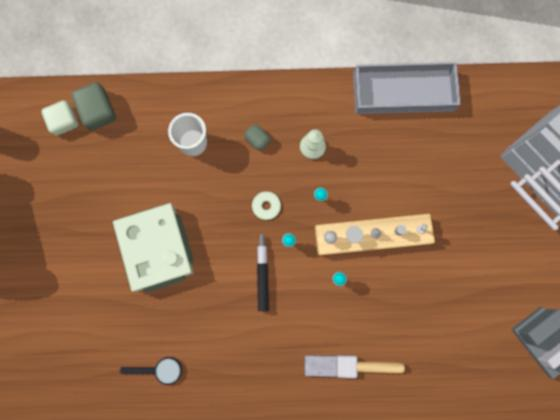

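View pics/scene0.png

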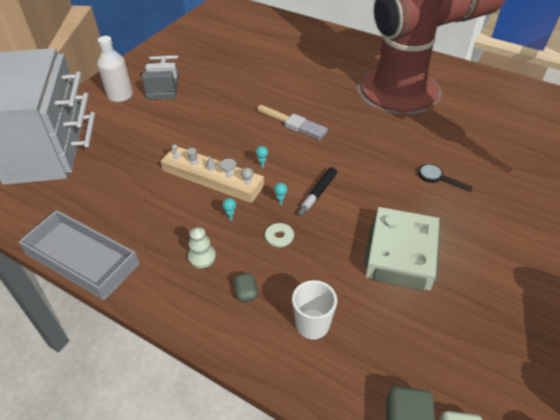

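Top view: the grinding points in the stand are at about (330,237), (354,234), (376,233), (400,231) and (423,229), and there are turquoise decoys at (321,194), (289,240) and (339,279). On the slab, the hole candidates are (133,232), (162,222), the square hole (143,269) and the boss (169,258). I choose (330,237), a grey ball, and (133,232), the wider round hole. I'll check both in one close crop.

```bash
python3 - <<'E'
from h import *
T=dict(np.load('top.npz'));S=dict(np.load('scene.npz'))
def crop(im,x,y,w,h):return cv2.resize(im['color'][y:y+h,x:x+w,::-1],(400,300),interpolation=cv2.INTER_CUBIC)
cv2.imwrite('pics/crop1.png',np.vstack([np.hstack([crop(T,312,190,128,96),crop(S,155,130,120,90)]),np.hstack([crop(T,100,200,112,84),crop(S,350,200,112,84)])]))
np.set_printoptions(precision=4,suppress=True)
for n,u,v,z in[('big',330,237,.054),('wheel',354,234,.064),('p3',376,233,.067),('p4',400,231,.066),('p5',423,229,.065),('wide',133,232,.045),('small',162,222,.045),('sq',143,269,.045),('boss',169,258,.057)]:
    print(n,ray(T,u,v,z),pt(T,u,v))
for n,u,v,z in[('big',247,175,.054),('wide',420,260,.045),('small',392,254,.045)]: print('S',n,ray(S,u,v,z),pt(S,u,v))
g=cv2.cvtColor(T['color'],cv2.COLOR_RGB2HSV)
for nm,m,(x,y,w,h) in [('greyball',(g[:,:,1]<60),(312,215,32,42)),('hole',(T['color'][:,:,1]<175),(122,220,24,26))]:
    k=m[y:y+h,x:x+w].astype(np.uint8);n,l,s,c=cv2.connectedComponentsWithStats(k)
    for i in range(1,n):
        if s[i,4]>15: print(nm,c[i]+[x,y],s[i])
k=T['color'][205:290,110:195]
# mean colours near hole
print(T['color'][232,120:150,1]); print(T['color'][237,318:345])
E
```

```text
big [ 0.5508 -0.1435  0.054 ] [ 0.549  -0.1418  0.0685]
wheel [ 0.5544 -0.1912  0.064 ] [ 0.5542 -0.1909  0.0658]
p3 [ 0.5549 -0.2352  0.067 ] [ 0.5554 -0.236   0.0627]
p4 [ 0.5578 -0.284   0.066 ] [ 0.5577 -0.2839  0.0664]
p5 [ 0.5607 -0.331   0.065 ] [ 0.5609 -0.3314  0.0636]
wide [0.5731 0.2631 0.045 ] [0.5756 0.2677 0.0272]
small [0.5925 0.203  0.045 ] [0.5953 0.2067 0.027 ]
sq [0.4961 0.241  0.045 ] [0.4974 0.2457 0.0258]
boss [0.5162 0.1855 0.057 ] [0.5159 0.185  0.0597]
S big [ 0.5571 -0.1405  0.054 ] [ 0.5614 -0.1373  0.0591]
S wide [0.5774 0.2681 0.045 ] [0.564  0.2664 0.0284]
S small [0.5911 0.2165 0.045 ] [0.5897 0.2162 0.0431]
greyball [329.88  236.664] [ 12  16  13  12 125]
hole [129.2188 230.1562] [ 5  6  8 11 32]
[236 236 236 236 232 216 181 150 160 179 185 186 186 186 185 186 189 198
 206 216 227 233 235 235 235 236 235 236 235 235]
[[253 219 162]
 [255 226 169]
 [255 226 169]
 [255 226 170]
 [255 223 169]
 [239 210 167]
 [205 189 170]
 [184 183 178]
 [189 191 189]
 [197 198 196]
 [200 201 199]
 [198 199 197]
 [196 197 195]
 [191 192 190]
 [184 186 183]
 [174 175 174]
 [162 163 162]
 [152 151 148]
 [165 152 137]
 [198 171 134]
 [220 188 138]
 [226 194 140]
 [227 194 140]
 [230 196 142]
 [237 203 148]
 [244 211 155]
 [245 212 157]]
```

View pics/crop1.png

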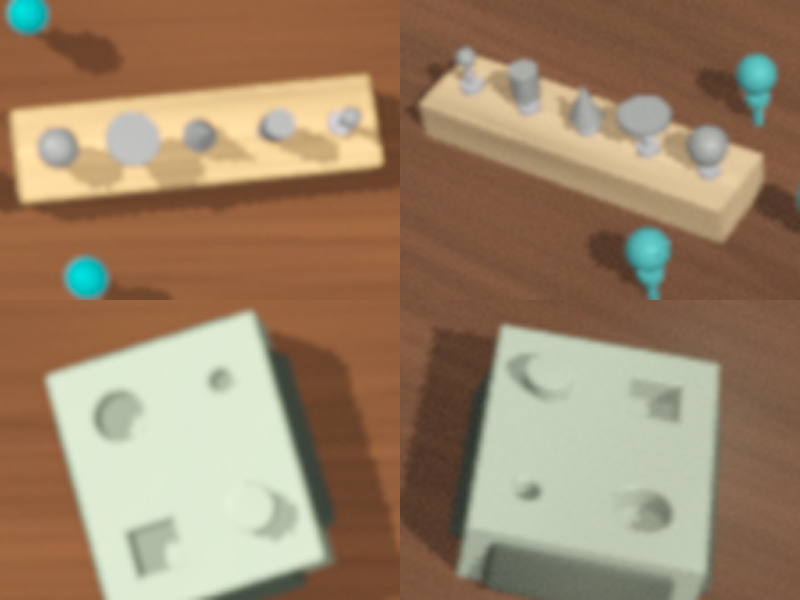

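The crop confirms both choices. The stand's left end holds the larger grey ball, well above the size of the small ball at the far right. In the slab's upper left is the wider round hole, with a small hole to its right, the square hole below it and the boss at lower right. The targets are the ball at (0.551, -0.143) and the hole at (0.573, 0.263).

Call:
drive_tool --steps '[{"translation":[-0.7,-0.65,0],"angular":[0,0,0],"gripper":0},{"translation":[-0.7,-0.65,0],"angular":[0,0,0],"gripper":0},{"translation":[-0.7,-0.65,0],"angular":[0,0,0],"gripper":0},{"translation":[-0.7,-0.65,0],"angular":[0,0,0],"gripper":0},{"translation":[-0.7,-0.65,0],"angular":[0,0,0],"gripper":0},{"translation":[-0.7,-0.65,0],"angular":[0,0,0],"gripper":0},{"translation":[-0.7,-0.65,0],"angular":[0,0,0],"gripper":0},{"translation":[-0.7,-0.65,0],"angular":[0,0,0],"gripper":0}]'

```text
t: 1.1
tool_pos: [0.3797, 0.2814, 0.2495]
tool_rot: [-0.682, -3.066, 0.001]
contact_force: [1.0, 0.3, 1.1]
opening: 0.0
grip_force: 0.0
```

Call:
drive_tool --steps '[{"translation":[-0.7,-0.65,0],"angular":[0,0,0],"gripper":0},{"translation":[-0.7,-0.65,0],"angular":[0,0,0],"gripper":0},{"translation":[-0.7,-0.65,0],"angular":[0,0,0],"gripper":0},{"translation":[-0.7,-0.65,0],"angular":[0,0,0],"gripper":0},{"translation":[-0.7,-0.65,0],"angular":[0,0,0],"gripper":0},{"translation":[-0.7,-0.65,0],"angular":[0,0,0],"gripper":0},{"translation":[-0.7,-0.65,0],"angular":[0,0,0],"gripper":0},{"translation":[0,0,0],"angular":[0,0,0],"gripper":0}]'

```text
t: 2.1
tool_pos: [0.4802, 0.033, 0.2494]
tool_rot: [-0.687, -3.064, 0.001]
contact_force: [0.2, 0.4, 0.5]
opening: -0.0002
grip_force: 0.0
```

```bash
cat >> h.py <<'E'
def go(x,y,z):
    from scipy.spatial.transform import Rotation as Ro
    o=ctrl.get_obs();R=Ro.from_rotvec(o['tool_rot']).as_matrix()
    print(round(o['t'],2),o['tool_pos'].round(4),R[:,2].round(3),o['opening'],'rows units',(R.T@(np.array([x,y,z])-o['tool_pos'])/.04).round(2))
E
python3 -c "from h import *;go(.551,-.143,.25)"
```

```text
2.1 [0.4802 0.033  0.2494] [-0.001 -0.    -1.   ] -0.00022981340020580124 rows units [-3.48 -3.22 -0.02]
```

Call:
drive_tool --steps '[{"translation":[-0.6,-0.55,0],"angular":[0,0,0],"gripper":0},{"translation":[-0.6,-0.55,0],"angular":[0,0,0],"gripper":0},{"translation":[-0.6,-0.55,0],"angular":[0,0,0],"gripper":0},{"translation":[-0.6,-0.55,0],"angular":[0,0,0],"gripper":0},{"translation":[-0.6,-0.55,0],"angular":[0,0,0],"gripper":0},{"translation":[-0.48,-0.47,0],"angular":[0,0,0],"gripper":0},{"translation":[0,0,0],"angular":[0,0,0],"gripper":0},{"translation":[0,0,0],"angular":[0,0,0],"gripper":0}]'

```text
t: 3.1
tool_pos: [0.5513, -0.1401, 0.2498]
tool_rot: [-0.681, -3.066, -0.001]
contact_force: [-0.0, -1.0, -0.8]
opening: 0.0003
grip_force: 0.0
```

```bash
python3 - <<'E'
from h import *
go(.551,-.143,.118)
im=grab('top');w=grab('wrist')
cv2.imwrite('pics/pair1.png',np.hstack([cv2.resize(i['color'][:,:,::-1],(400,300)) for i in(im,w)]))
E
```

```text
3.1 [ 0.5513 -0.1401  0.2498] [-0.001  0.001 -1.   ] 0.00028370263041868307 rows units [-0.03 -0.07  3.29]
```

View pics/pair1.png

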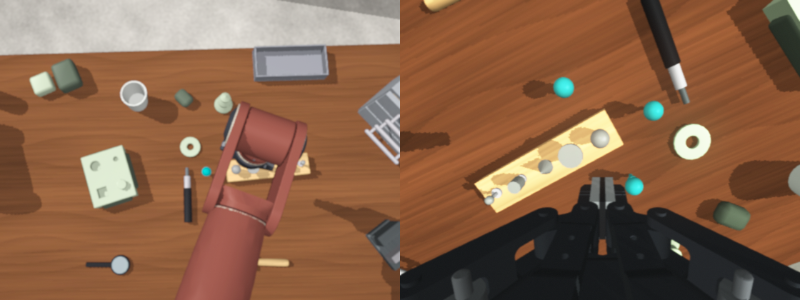

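Left (top): the arm now hides the stand's left end. Right (wrist): the big grey ball is at about (599,138) in the pair, which is wrist pixel (279,193). I'll cross-check its position from the wrist view.

```bash
python3 - <<'E'
from h import *
w=dict(np.load('wrist.npz'));g=cv2.cvtColor(w['color'],cv2.COLOR_RGB2HSV)
x,y=258,172;k=(g[y:y+42,x:x+42,1]<60).astype(np.uint8);n,l,s,c=cv2.connectedComponentsWithStats(k)
for i in range(1,n):
    if s[i,4]>30: u,v=c[i]+[x,y];print(u,v,s[i],ray(w,u,v,.054),pt(w,u,v))
E
```

```text
279.91812865497076 193.64717348927874 [  9   9  26  26 513] [ 0.55222014 -0.14285086  0.054     ] [ 0.54949859 -0.14143418  0.06830497]
```

The wrist view gives (0.552, -0.143), which agrees. Descending and dwelling.

Call:
drive_tool --steps '[{"translation":[-0.03,-0.06,0.5],"angular":[0,0,0],"gripper":0},{"translation":[0,0,0.5],"angular":[0,0,0],"gripper":0},{"translation":[0,0,0.5],"angular":[0,0,0],"gripper":0},{"translation":[0,0,0.5],"angular":[0,0,0],"gripper":0},{"translation":[0,0,0.5],"angular":[0,0,0],"gripper":0},{"translation":[0,0,0.4],"angular":[0,0,0],"gripper":0},{"translation":[0,0,0.3],"angular":[0,0,0],"gripper":0},{"translation":[0,0,0.1],"angular":[0,0,0],"gripper":0}]'

```text
t: 4.2
tool_pos: [0.5512, -0.1435, 0.1171]
tool_rot: [-0.682, -3.066, -0.0]
contact_force: [0.1, 1.1, 0.4]
opening: 0.0
grip_force: 0.0
```

Call:
drive_tool --steps '[{"translation":[0,0,0],"angular":[0,0,0],"gripper":0},{"translation":[0,0,0],"angular":[0,0,0],"gripper":0},{"translation":[0,0,0],"angular":[0,0,0],"gripper":0},{"translation":[0,0,0],"angular":[0,0,0],"gripper":0},{"translation":[0,0,0],"angular":[0,0,0],"gripper":0},{"translation":[0,0,0],"angular":[0,0,0],"gripper":0},{"translation":[0,0,0],"angular":[0,0,0],"gripper":0},{"translation":[0,0,0],"angular":[0,0,0],"gripper":0}]'

```text
t: 5.2
tool_pos: [0.5515, -0.1436, 0.118]
tool_rot: [-0.682, -3.067, 0.0]
contact_force: [-0.4, -0.2, -0.2]
opening: -0.0
grip_force: 0.0
```

Call:
drive_tool --steps '[{"translation":[0,0,0],"angular":[0,0,0],"gripper":0},{"translation":[0,0,0],"angular":[0,0,0],"gripper":0},{"translation":[0,0,0],"angular":[0,0,0],"gripper":0},{"translation":[0,0,0],"angular":[0,0,0],"gripper":0},{"translation":[0,0,0],"angular":[0,0,0],"gripper":0},{"translation":[0,0,0],"angular":[0,0,0],"gripper":0},{"translation":[0,0,0],"angular":[0,0,0],"gripper":0},{"translation":[0,0,0],"angular":[0,0,0],"gripper":0}]'

```text
t: 6.2
tool_pos: [0.5515, -0.1436, 0.118]
tool_rot: [-0.682, -3.067, -0.0]
contact_force: [-0.2, 0.1, -0.3]
opening: -0.0001
grip_force: 0.0
```

```bash
python3 -c "
from h import *;go(.551,-.143,.24);grab('wrist')"; mv pics/wrist0.png pics/wrist1.png
```

```text
6.2 [ 0.5515 -0.1436  0.118 ] [-0.  0. -1.] -7.281460724147973e-05 rows units [ 0.02  0.01 -3.05]
```

View pics/wrist1.png

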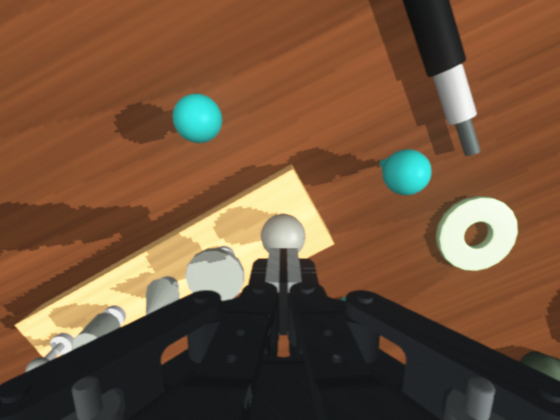

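The closed fingertips at (284,255) hover over the big grey ball at (283,235), with the wheel (215,275) and the decoys clear. The dwell is done, so I rise and cross.

Call:
drive_tool --steps '[{"translation":[0,0,-0.5],"angular":[0,0,0],"gripper":0},{"translation":[0,0,-0.5],"angular":[0,0,0],"gripper":0},{"translation":[0,0,-0.5],"angular":[0,0,0],"gripper":0},{"translation":[0,0,-0.5],"angular":[0,0,0],"gripper":0},{"translation":[0,0,-0.5],"angular":[0,0,0],"gripper":0},{"translation":[0,0,-0.5],"angular":[0,0,0],"gripper":0},{"translation":[0,0,-0.2],"angular":[0,0,0],"gripper":0},{"translation":[0,0,0],"angular":[0,0,0],"gripper":0}]'

```text
t: 7.25
tool_pos: [0.5518, -0.1437, 0.2467]
tool_rot: [0.682, 3.066, -0.0]
contact_force: [-0.3, -0.1, 0.4]
opening: 0.0
grip_force: 0.0
```

Call:
drive_tool --steps '[{"translation":[0.24,0.6,0],"angular":[0,0,0],"gripper":0},{"translation":[0.24,0.6,0],"angular":[0,0,0],"gripper":0},{"translation":[0.24,0.6,0],"angular":[0,0,0],"gripper":0},{"translation":[0.24,0.6,0],"angular":[0,0,0],"gripper":0},{"translation":[0.24,0.6,0],"angular":[0,0,0],"gripper":0},{"translation":[0.24,0.6,0],"angular":[0,0,0],"gripper":0},{"translation":[0.24,0.6,0],"angular":[0,0,0],"gripper":0},{"translation":[0.24,0.6,0],"angular":[0,0,0],"gripper":0}]'

```text
t: 8.25
tool_pos: [0.5627, 0.0637, 0.2444]
tool_rot: [-0.682, -3.064, 0.001]
contact_force: [1.1, 0.0, -0.1]
opening: -0.0001
grip_force: 0.0
```

Call:
drive_tool --steps '[{"translation":[0.24,0.6,0],"angular":[0,0,0],"gripper":0},{"translation":[0.24,0.6,0],"angular":[0,0,0],"gripper":0},{"translation":[0.24,0.6,0],"angular":[0,0,0],"gripper":0},{"translation":[0.24,0.6,0],"angular":[0,0,0],"gripper":0},{"translation":[0.24,0.6,0],"angular":[0,0,0],"gripper":0},{"translation":[0.24,0.6,0],"angular":[0,0,0],"gripper":0},{"translation":[0.24,0.6,0],"angular":[0,0,0],"gripper":0},{"translation":[0,0,0],"angular":[0,0,0],"gripper":0}]'

```text
t: 9.25
tool_pos: [0.573, 0.2446, 0.2444]
tool_rot: [-0.678, -3.065, 0.002]
contact_force: [-1.1, 0.2, 0.3]
opening: 0.0001
grip_force: 0.0
```

```bash
python3 -c "
from h import *;go(.573,.263,.095);grab('wrist')"; mv pics/wrist0.png pics/wrist2.png
```

```text
9.25 [0.573  0.2446 0.2444] [-0.003 -0.001 -1.   ] 7.535580644662989e-05 rows units [0.19 0.42 3.73]
```

View pics/wrist2.png

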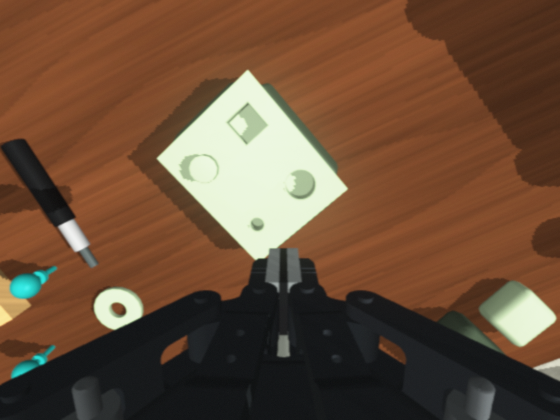

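The wrist view shows the wide hole at (300,184), the small hole at (257,224), the square hole at (246,123) and the boss at (203,168). I'll cross-check the wide hole while making the small lateral correction.

Call:
drive_tool --steps '[{"translation":[0.15,0.42,0],"angular":[0,0,0],"gripper":0},{"translation":[0,0,0],"angular":[0,0,0],"gripper":0},{"translation":[0,0,0],"angular":[0,0,0],"gripper":0}]'

```text
t: 9.68
tool_pos: [0.5755, 0.261, 0.246]
tool_rot: [-0.682, -3.067, 0.001]
contact_force: [-0.4, 0.2, -0.7]
opening: 0.0001
grip_force: 0.0
```

```bash
python3 -c "
from h import *
w=dict(np.load('wrist.npz'));print(ray(w,300,184,.045))
go(.573,.263,.095)"
```

```text
[0.5737532  0.26389249 0.045     ]
9.68 [0.5755 0.261  0.246 ] [-0. -0. -1.] 0.00013136583796199416 rows units [0.08 0.02 3.77]
```

The two measurements agree. Descending and dwelling.

Call:
drive_tool --steps '[{"translation":[0.07,0.02,0.5],"angular":[0,0,0],"gripper":0},{"translation":[0,0,0.6],"angular":[0,0,0],"gripper":0},{"translation":[0,0,0.6],"angular":[0,0,0],"gripper":0},{"translation":[0,0,0.6],"angular":[0,0,0],"gripper":0},{"translation":[0,0,0.6],"angular":[0,0,0],"gripper":0},{"translation":[0,0,0.4],"angular":[0,0,0],"gripper":0},{"translation":[0,0,0.3],"angular":[0,0,0],"gripper":0},{"translation":[0,0,0.15],"angular":[0,0,0],"gripper":0}]'

```text
t: 10.68
tool_pos: [0.5731, 0.2631, 0.0952]
tool_rot: [-0.682, -3.066, 0.0]
contact_force: [0.7, -0.3, 0.4]
opening: 0.0001
grip_force: 0.0
```

Call:
drive_tool --steps '[{"translation":[0,0,0],"angular":[0,0,0],"gripper":0},{"translation":[0,0,0],"angular":[0,0,0],"gripper":0},{"translation":[0,0,0],"angular":[0,0,0],"gripper":0},{"translation":[0,0,0],"angular":[0,0,0],"gripper":0},{"translation":[0,0,0],"angular":[0,0,0],"gripper":0},{"translation":[0,0,0],"angular":[0,0,0],"gripper":0},{"translation":[0,0,0],"angular":[0,0,0],"gripper":0},{"translation":[0,0,0],"angular":[0,0,0],"gripper":0}]'

```text
t: 11.68
tool_pos: [0.5732, 0.2632, 0.096]
tool_rot: [-0.682, -3.067, 0.0]
contact_force: [0.5, -0.4, -0.6]
opening: 0.0
grip_force: 0.0
```

Call:
drive_tool --steps '[{"translation":[0,0,0],"angular":[0,0,0],"gripper":0},{"translation":[0,0,0],"angular":[0,0,0],"gripper":0},{"translation":[0,0,0],"angular":[0,0,0],"gripper":0},{"translation":[0,0,0],"angular":[0,0,0],"gripper":0},{"translation":[0,0,0],"angular":[0,0,0],"gripper":0},{"translation":[0,0,0],"angular":[0,0,0],"gripper":0},{"translation":[0,0,0],"angular":[0,0,0],"gripper":0},{"translation":[0,0,0],"angular":[0,0,0],"gripper":0}]'

```text
t: 12.68
tool_pos: [0.5732, 0.2632, 0.096]
tool_rot: [0.682, 3.067, -0.0]
contact_force: [0.5, 0.5, -0.1]
opening: 0.0001
grip_force: 0.0
```

```bash
python3 -c "
from h import *;go(.573,.263,.095);grab('wrist')"; mv pics/wrist0.png pics/wrist3.png
```

```text
12.68 [0.5732 0.2632 0.096 ] [ 0. -0. -1.] 0.00014647413062422165 rows units [ 0.   -0.01  0.03]
```

View pics/wrist3.png

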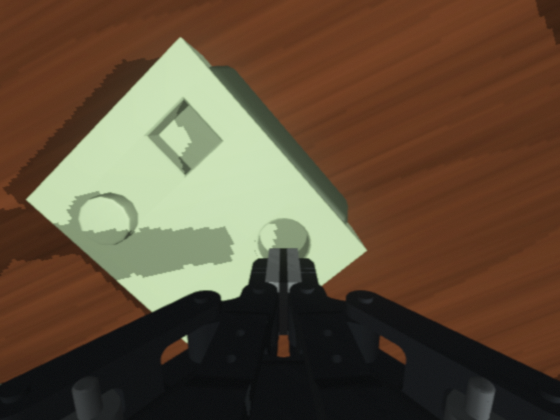

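The fingertips at (284,255) hover over the wide hole at (284,240), and the dwell is done. Handing in.

```bash
python3 -c "
from h import *;print(ctrl.finish_job())"
```

```text
the job is handed in; nothing more can be done
None
```

The job is handed in: the arm dwelt about 2 s over the larger ball-headed point, rose, crossed, and dwelt about 2 s over the slab's wider round hole, where it finished still pointing; I saw no sign of contact, but the hand-in gave no verdict.

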